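# Set the cam hold-down on a board

## Task

The hold-down clamp is shut, but its shoe hangs clear of the board. Flip the cam lever right over to open, then with the lever left open screw the spoked hand nut down (clockwise from above) until you feel the shoe bear on the board, and stop there; then flip the lever fully closed, so that the board is held firmly but not overtightened. Do not shift the board or disturb the things lying around.

Things in the scene. Friction and masses are not known exactly. Their poses are not given: they have to be found in the camera images.
- clamp: steel bench hold-down clamp, bolted down. Origin: underside of its 80 x 90 x 12 mm base plate, on the axis of its 28 mm square column; z up. A grey arm reaches along the clamp's -x to a boss 130 mm out. The cam lever sits on top of the column; the spindle with the nut goes down through the boss. Opening the lever lifts arm, nut and shoe together by 4 mm; closing it lowers them again.
- boss (a point): centre of the top of the arm's boss (radius 21 mm; the arm is 30 mm wide, same top), 97 mm above the bench, 101 mm with the lever open. An upright threaded spindle (radius 6 mm, top 115 to 155 mm above the bench) runs through it, with a round rubber shoe (radius 18 mm) at its foot, above the board. The nut sits on the boss.
- lever (a joint): cam lever, rad: 0 = fully closed (stop), 0.96 = upright, 1.92 = fully open (stop). Its axis is the clamp's x, through lever_pivot. Closed it points to the clamp's +y, rising 35 degrees; open it leans to -y, 35 degrees above level. Bar 16 mm wide (along clamp x), 9 mm thick; grip at the end 24 wide, 12 thick, 32 mm long. Stays where it is left.
- lever_tip (a point): outer end of the lever, on its centre line, 102 mm from the pivot. Moving the lever freely takes about 3 to 4 N pushed square to it at the grip; while it tensions the clamp, 5 to 8 N. The cam rises evenly over the whole swing and is held by its own friction, so the lever stays shut under tension.
- lever_pivot (a point): centre of the lever's hinge, 135 mm above the bench on the column's axis; lever hub radius 13 mm
- nut_center (a point): centre of the spoked hand nut, on its upright axis at spoke height (111 mm above the bench, 115 mm with the lever open). Hub radius 15 mm, 22 mm high; three level spokes 120 degrees apart, round bars 10 mm thick with 15 mm ball ends, reaching 61 mm from the axis. Clockwise from above brings the shoe down, 15 mm a turn. It can be pushed round and round by a spoke; stays where left.
- nut_spoke (a point): near the end of one spoke, 55 mm from the nut's axis; tells how the nut stands. Pushed square to a spoke 45 mm from the axis the nut turns under a steady 7 N or so; when the shoe meets the board the push needed rises by about 5 N within a few degrees, then slowly on (about 2 N per turn).
- board: loose pine board, 100 mm along its x, 240 mm along its y, 22 mm thick, flat on the bench under the shoe; origin: centre of its underside. With the lever open the shoe starts 6 to 21 mm above it (0.4 to 1.4 nut turns). The shoe has a stiff preloaded spring (100 N, then 2.5 N/mm): closing the lever after just touching gives about 110 N; 0.3 turn more is still right, 0.5 turn more overtight.
- jar: bystander: glass screw jar with a steel cap, 56 mm across, 75 mm tall, standing on the bench; origin at the centre of its underside
- tape: bystander: grey tape measure case 70 x 30 x 62 mm, standing on the bench; origin at the centre of its underside
- screwdriver: bystander: screwdriver lying on the bench beyond the clamp
Mind the look-alikes: they are no part of the job. Of the things like the clamp, leave any that is orange; of the rest the smaller one is meant.

How it is judged:
On the way, in this order (a step that is already met when the one before it is completed fails the run):
1. the lever is flipped open (past 1.6 rad) (value of joint lever above 1.6 rad), for 0.2 s.
2. with the lever open (past 1.4 rad) the nut is screwed down until the shoe bears on the board (value of joint lever above 1.4 rad and contact force between clamp and board above 15 N), for 0.2 s.
At the end, for the whole second after the job is handed in: the lever is fully closed (below 0.12 rad), the shoe presses on the board with 104 to 125 N, and the board lies still, within 12 mm of where it was (value of joint lever below 0.12 rad and contact force between clamp and board between 104 and 125 N and distance of board from where it was at the start of the episode below 0.012 m and linear speed of board below 0.02 m/s); the robot touches nothing.
It fails at once if the board is shifted by more than 25 mm (distance of board from where it was at the start of the episode above 0.025 m).
It fails at once if the jar, tape measure or screwdriver is shifted by more than 25 mm (distance of any of jar, tape, screwdriver from where it was at the start of the episode above 0.025 m).
It also fails if it takes over 72 s, if anything falls off the work surface, if the arm or the gripper's body presses on something with over 40 N, if the wrist force passes 120 N, or if a joint passes its speed limit or range.

## Robot

A 6-joint arm with a two-finger parallel gripper is mounted at the origin on the work surface. World frame = base frame: x ahead of the robot, y to its left, z up, the work surface at z = 0. Lengths are in m, angles in rad, forces in N, time in s.
With the tool pointing down it reaches from about 0.4 to 0.925 m from the base axis. Payload 3.4 kg.
Tool frame: the origin (TCP) lies on the centre line of the jaws, within the pads' length; the fingertips stand 22 mm ahead of it and the grasp point (between the pads) lies 3 mm ahead of it; x points along the fingers, z is the direction in which the jaws open and shut, and the axes are right-handed (so a half turn about x gives the same grasp; the last joint's range is limited). The gripper opens to 85 mm and grips with 20 to 120 N. Pads are 22 mm wide; open, the fingers measure 114 mm over their backs; the gripper's body (76 mm by 85 mm) begins 54 mm behind the grasp point. The pads swing forward as they close: fully open they stand 13 mm farther back than shut.
Start: joints at [-1.2, 0.307, 1.506, -0, 1.328, -0.073], TCP at [0.247, -0.519, 0.253] pointing down, gripper open.
Joint ranges: [-3.12, 3.12], [-1.05, 2.28], [0.14, 2.33], [-1.42, 4.57], [0.1, 2.73], [-2.68, 2.68]. Speed limits (rad/s): [2.57, 2.57, 3.14, 3.14, 3.14, 3.14].

## Interface

Orientations are given as a unit quaternion [w, x, y, z].
In Python, from workcell import * gives the robot as it stands.
- The arm moves only by the shell command python3 -m creep 'ROWS' [FORCE]. ROWS is JSON, a list of rows, each an object with "linear": the shift along the tool's x, y, z in mm, a list of three; "turn": the turn about the tool's x in degrees; "jaw": the opening, from 0 (shut) to 1 (fully open). A call has 1 to 10 rows; each row shifts and turns the pose as measured when the row begins, along the tool's axes as they then stand; what a row does not reach is not made up. A row lasts 1/10 s, in which the tool goes at most 50 mm and 8.59 degrees, less where a joint would pass 70% of its speed; a pose out of reach is approached as far as the arm can. A call with a gripper value outside its range is refused whole. The fingers move at their own pace and stop on an object; FORCE is the grip in N (left out, the last holds). Time passes only in rows, so rows that do not move let the fingers close. It gives the time, the measured TCP pose, the force and the opening at its end, in the units of the state.
- sense(): the state, without advancing time (a new reading comes with each control period).
- grab_frame(name): name is "scene" or "side" or "wrist"; returns (picture, depth): 400x640x3 uint8, red, green, blue; 400x640 float32, m along the optical axis (not along the pixel's ray), 0 where there is no reading.
- camera_params(name): a dict with "K" (3x3 intrinsics, pixels), "rvec" (rotation vector, rad) and "tvec" (3), from world to camera coordinates, as OpenCV has them. Camera axes: x right, y down, z forward; pixel columns grow to the right and rows downward; lengths in m; the calibration is good to about 2 mm. A picture is of the moment at which its call begins: read the wrist's pose just before it. camera_params takes no time and is no camera call; for the wrist camera it gives the pose at the moment of the call.
- hand_in(): hands the job in, once; it reports no verdict.
The state is a dict: "t": time; "joint_pos": joint angles; "qvel": joint speeds; "joint_torque": joint torques, N m; "position": TCP position; "eef_rot": TCP orientation; "contact_force": force on the tool from outside, world axes, zero at the start; "torque": the same for the moment, N m; "grip_width": finger opening in m.
Only numpy, scipy, OpenCV 4.12 (cv2) and the standard library are available. Lean on these libraries where they do the work, as an engineer would, in place of code of your own. Each camera call takes 0.05 s, during which the arm holds its last target. There are 200 camera calls.

## Working session

There is one attempt and no reset: what is moved stays moved. The work goes in short steps, Python scripts to look and compute and a shell command to move; the robot and the scene stay as the last step left them, time stands still between calls to the robot, and variables do not carry over. Pictures are saved under pics/ and viewed, about 8 in all and at most 12, crops included, and the job is handed in when it is done.

```bash
ls; mkdir -p pics; python3 - <<'E'
from workcell import *
import cv2,numpy as np
s=sense();print(s['t'],s['position'],s['eef_rot'],s['contact_force'],s['grip_width'])
ims=[]
for n in ("scene","side"):
    p,d=grab_frame(n);np.savez(f"pics/{n}0.npz",p=p,d=d)
    c=camera_params(n);print(n,c)
    ims.append(p)
cv2.imwrite("pics/a.png",ims[0][...,::-1]);cv2.imwrite("pics/b.png",ims[1][...,::-1])
E
```

```text
pics
0.0 [ 0.24715972 -0.51844731  0.25238116] [ 0.59739281  0.37780541  0.59856594 -0.37696646] [ 0.07861233 -0.13353962  0.7010456 ] 0.08521626971113176
scene {'K': array([[423.08082323,   0.        , 316.96456322],
       [  0.        , 423.08082323, 197.11729281],
       [  0.        ,   0.        ,   1.        ]]), 'rvec': array([ 0.69039891,  2.82353174, -0.81967022]), 'tvec': array([ 0.5546019 , -0.2112172 ,  1.43664879])}
side {'K': array([[460.28213809,   0.        , 312.89896424],
       [  0.        , 460.28213809, 197.9488085 ],
       [  0.        ,   0.        ,   1.        ]]), 'rvec': array([ 0.31749261, -2.63825546,  1.48733867]), 'tvec': array([0.62976952, 0.1744328 , 1.11608471])}
```

View pics/a.png

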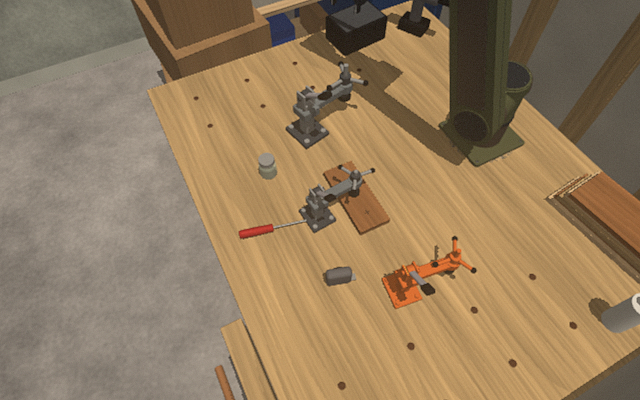

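View pics/b.png

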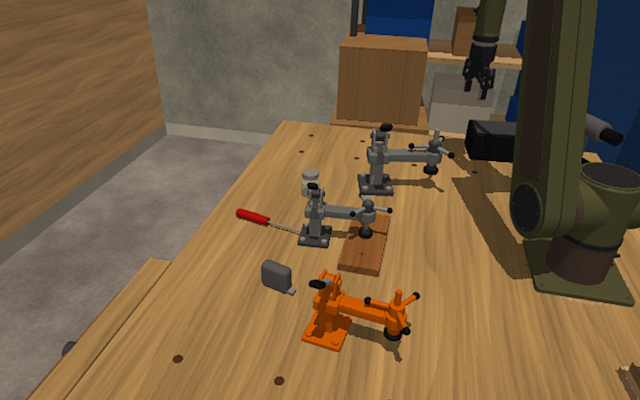

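Candidates: grey clamp at scene (310,115), grey clamp at (320,205), orange clamp at (420,280). The orange one is excluded. Of the greys, the one at (320,205) looks smaller and has the board under it. I'll confirm that in an enlarged crop with depth.

```bash
cat > h.py <<'E'
import numpy as np,cv2
from workcell import *
def cloud(n,p,d,c=None):
    c=c or camera_params(n);K=c['K'];R=cv2.Rodrigues(c['rvec'])[0]
    v,u=np.nonzero(d>0);z=d[v,u]
    P=np.c_[(u-K[0,2])/K[0,0]*z,(v-K[1,2])/K[1,1]*z,z]
    return (P-c['tvec'])@R, p[v,u], u, v
def ray(n,uv,z,c=None):
    c=c or camera_params(n);K=c['K'];R=cv2.Rodrigues(c['rvec'])[0]
    o=-R.T@c['tvec'];r=R.T@np.linalg.inv(K)@np.r_[uv,1.]
    return o+r*(z-o[2])/r[2]
def proj(n,X,c=None):
    c=c or camera_params(n)
    return cv2.projectPoints(np.float64(X).reshape(-1,1,3),c['rvec'],c['tvec'],c['K'],None)[0].reshape(-1,2)
E
python3 - <<'E'
from h import *
L=[]
for n,(x,y,w,h) in (("scene",(235,140,165,110)),("side",(225,160,180,120))):
    f=np.load(f"pics/{n}0.npz");p,d=f['p'],f['d']
    L.append(cv2.resize(p[y:y+h,x:x+w],(400,int(400*h/w)),interpolation=cv2.INTER_CUBIC)[:266])
    X,c,u,v=cloud(n,p,d)
    for nm,(a,b,e,g) in (("big",(285,60,370,147) if n=="scene" else (355,120,455,196)),("mid",(298,165,378,232) if n=="scene" else (297,180,395,247))):
        m=(u>a)&(u<e)&(v>b)&(v<g)&(X[:,2]>.06)&(X[:,2]<.4)
        print(n,nm,X[m].min(0).round(3),X[m].max(0).round(3),np.median(X[m],0).round(3))
    # top-down map
    np.save(f"pics/X_{n}.npy",np.c_[X,c])
h=min(i.shape[0] for i in L)
top=np.hstack([i[:h] for i in L])
# ortho map
A=np.vstack([np.load(f"pics/X_{n}.npy") for n in("scene","side")])
x0,y0=float(np.median(A[:,0]))*0+.45,-.35
cv2.imwrite("pics/c.png",top[...,::-1])
E
```

```text
scene big [ 0.302 -0.395  0.06 ] [ 0.554 -0.175  0.256] [ 0.485 -0.285  0.136]
scene mid [ 0.45  -0.036  0.073] [0.665 0.104 0.208] [0.584 0.029 0.109]
side big [ 0.299 -0.389  0.06 ] [ 0.552 -0.023  0.254] [ 0.444 -0.285  0.126]
side mid [ 0.448 -0.034  0.06 ] [0.662 0.106 0.207] [0.588 0.034 0.1  ]
```

View pics/c.png

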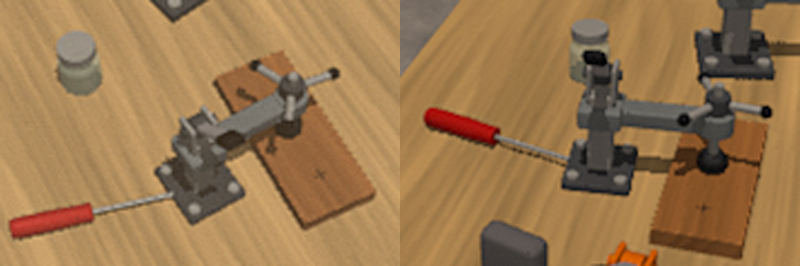

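The crop shows the grey clamp over the board: its highest point is 0.207 m, against 0.255 m for the other grey one. So the middle clamp is the smaller non-orange one and is the one meant. Next I'll measure its geometry.

```bash
python3 - <<'E'
from h import *
A=[np.load(f"pics/X_{n}.npy") for n in("scene","side")]
for nm,a in zip(("scene","side"),A):
    m=(a[:,0]>.40)&(a[:,0]<.74)&(a[:,1]>-.1)&(a[:,1]<.2);a=a[m];X=a[:,:3];g=a[:,3:].max(1);z=X[:,2]
    sat=a[:,3:].max(1)-a[:,3:].min(1)
    def st(t,k):
        if k.sum(): print(nm,t,k.sum(),X[k].min(0).round(3),X[k].max(0).round(3),np.median(X[k],0).round(3))
    st("lever z>.165",z>.165)
    st("lever dark",(z>.14)&(g<60))
    st("armtop",(abs(z-.097)<.003)&(sat<40))
    k=(abs(z-.097)<.003)&(sat<40)
    r=cv2.minAreaRect(np.float32(X[k][:,:2]));print(r)
    k=(z>.003)&(abs(z-.012)<.003)&(sat<40);st("base",k);print(cv2.minAreaRect(np.float32(X[k][:,:2])))
    k=(abs(z-.022)<.0025)&(sat>40);st("board",k);print(cv2.minAreaRect(np.float32(X[k][:,:2])))
    st("spindle",(z>.125)&(X[:,0]<.575))
    k=(z>.104)&(z<.122)&(g<70)&(X[:,0]<.585)
    st("balls",k)
# top map (z colour) 
x0,x1,y0,y1=.42,.74,-.1,.2;s=1800
im=np.zeros((int((x1-x0)*s),int((y1-y0)*s),3),np.uint8)
a=np.vstack(A);a=a[(a[:,0]>x0)&(a[:,0]<x1)&(a[:,1]>y0)&(a[:,1]<y1)&(a[:,2]<.22)];a=a[np.argsort(a[:,2])]
hue=np.clip(a[:,2]/.21*150,0,150).astype(np.uint8)
col=cv2.cvtColor(np.c_[hue,np.full_like(hue,255),np.full_like(hue,255)][None],cv2.COLOR_HSV2BGR)[0]
for q,cc in zip(a,col):
    cv2.circle(im,(int((y1-q[1])*s),int((x1-q[0])*s)),2,cc.tolist(),-1)
for X in np.arange(.45,.74,.05): cv2.putText(im,f"{X:.2f}",(0,int((x1-X)*s)),0,.4,(255,255,255));cv2.line(im,(0,int((x1-X)*s)),(540,int((x1-X)*s)),(90,90,90),1)
for Y in np.arange(-.05,.2,.05): cv2.putText(im,f"{Y:.2f}",(int((y1-Y)*s),10),0,.4,(255,255,255));cv2.line(im,(int((y1-Y)*s),0),(int((y1-Y)*s),575),(90,90,90),1)
cv2.imwrite("pics/d.png",im)
E
```

```text
scene lever z>.165 102 [0.621 0.05  0.166] [0.646 0.104 0.208] [0.636 0.089 0.198]
scene lever dark 41 [0.621 0.077 0.189] [0.645 0.103 0.207] [0.634 0.092 0.2  ]
scene armtop 295 [ 0.489 -0.002  0.094] [0.665 0.051 0.1  ] [0.573 0.024 0.097]
((0.5767344832420349, 0.024353429675102234), (0.17521905899047852, 0.04543476551771164), 3.6030845642089844)
scene base 366 [ 0.553 -0.083  0.009] [0.74  0.107 0.015] [0.65  0.041 0.012]
((0.64693683385849, 0.010866247117519379), (0.18960142135620117, 0.18532155454158783), 89.16633605957031)
scene board 1268 [ 0.453 -0.1    0.02 ] [0.559 0.144 0.024] [0.51  0.06  0.022]
((0.5057424902915955, 0.02218920737504959), (0.24275147914886475, 0.10106448084115982), 88.75591278076172)
scene spindle 26 [0.502 0.009 0.126] [0.517 0.025 0.138] [0.509 0.017 0.133]
scene balls 54 [ 0.451 -0.039  0.11 ] [0.547 0.066 0.122] [0.531 0.025 0.116]
side lever z>.165 85 [0.619 0.06  0.166] [0.643 0.106 0.207] [0.63  0.099 0.199]
side lever dark 73 [0.617 0.025 0.14 ] [0.652 0.106 0.205] [0.628 0.099 0.196]
side armtop 323 [0.487 0.006 0.094] [0.659 0.053 0.1  ] [0.58  0.031 0.098]
((0.5722759366035461, 0.02625645510852337), (0.17256298661231995, 0.0471087284386158), 4.890561580657959)
side base 392 [ 0.595 -0.019  0.009] [0.736 0.075 0.015] [0.632 0.04  0.013]
((0.6634328365325928, 0.03486207127571106), (0.1388939470052719, 0.08907195180654526), 8.110183715820312)
side board 1615 [ 0.452 -0.097  0.02 ] [0.67  0.146 0.024] [0.496 0.062 0.023]
((0.5625644326210022, 0.023043088614940643), (0.24323736131191254, 0.21653665602207184), 88.84830474853516)
side spindle 31 [0.496 0.011 0.125] [0.516 0.024 0.137] [0.506 0.019 0.132]
side balls 121 [ 0.448 -0.034  0.104] [0.545 0.068 0.122] [0.506 0.028 0.115]
```

View pics/d.png

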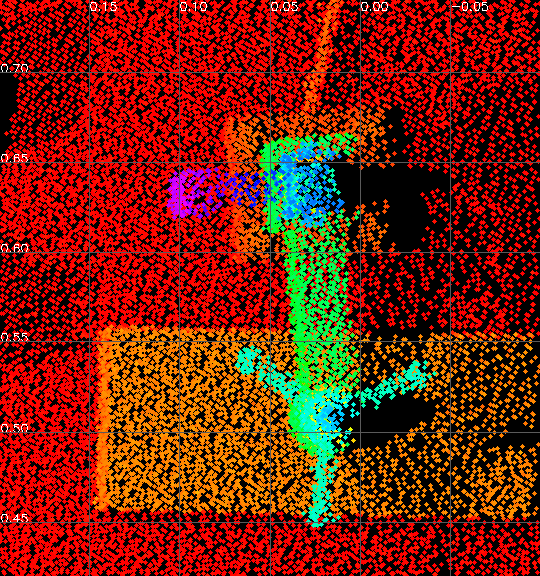

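The top map shows the nut axis at about (0.508, 0.018). The spokes stand at about 54°, 174° and -66°, the lever grip at about (0.632, 0.10, 0.195), and the arm at a yaw of about 3.5°. These match the given sizes: 130 mm reach, 61 mm spokes, arm top at 97 mm. Next are the moves in tool axes.

```bash
cat >> h.py <<'E'
from scipy.spatial.transform import Rotation as Ro
YAW=np.radians(3.5);N=np.array([.508,.018]);Cx=np.array([np.cos(YAW),np.sin(YAW)]);Cy=np.array([-Cx[1],Cx[0]]);PV=N+.13*Cx
def Rt(s): return Ro.from_quat(s['eef_rot'],scalar_first=True).as_matrix()
def to(target,s=None):
    s=s or sense();return (Rt(s).T@(np.asarray(target)-s['position'])*1000).round(1)
def show():
    s=sense();R=Rt(s);p=s['position'];d=p[:2]-PV
    print("t %.2f"%s['t'],"p",p.round(4),"F",s['contact_force'].round(1),"w %.4f"%s['grip_width'],"q6 %.2f"%s['joint_pos'][5])
    print("zyaw %.1f"%np.degrees(np.arctan2(R[1,2],R[0,2])),"tilt",R[:,0].round(3),"clamp rel pivot mm",(d@Cx*1e3).round(1),(d@Cy*1e3).round(1),((p[2]-.135)*1e3).round(1))
    return s
E
python3 - <<'E'
from h import *
s=show();print(Rt(s).round(3));print(PV)
print(to([*(PV+.0705*Cy),.26]),to([.5,-.1,.30]))
E
```

```text
t 0.10 p [ 0.2472 -0.5185  0.2525] F [ 0.6 -0.4 -0.6] w 0.0855 q6 -0.07
zyaw -64.5 tilt [-0.001  0.002 -1.   ] clamp rel pivot mm -423.1 -519.6 117.5
[[-0.001  0.903  0.43 ]
 [ 0.002  0.43  -0.903]
 [-1.     0.    -0.002]]
[0.63775752 0.02593631]
[  -6.7  613.2 -388.8] [ -47.   408.3 -269.1]
```

```bash
python3 -m creep '[{"linear":[-35,0,0],"turn":0,"jaw":0.6},{"linear":[-35,0,0],"turn":0,"jaw":0.6},{"linear":[-35,0,0],"turn":0,"jaw":0.6},{"linear":[0,34,-21.5],"turn":0,"jaw":0.6},{"linear":[0,34,-21.5],"turn":0,"jaw":0.6},{"linear":[0,34,-21.5],"turn":0,"jaw":0.6},{"linear":[0,34,-21.5],"turn":0,"jaw":0.6},{"linear":[0,34,-21.5],"turn":0,"jaw":0.6},{"linear":[0,34,-21.5],"turn":0,"jaw":0.6},{"linear":[0,34,-21.5],"turn":0,"jaw":0.6}]' 40
python3 -m creep '[{"linear":[0,34,-21.5],"turn":0,"jaw":0.6},{"linear":[0,34,-21.5],"turn":0,"jaw":0.6},{"linear":[0,34,-21.5],"turn":0,"jaw":0.6},{"linear":[0,34,-21.5],"turn":0,"jaw":0.6},{"linear":[0,34,-21.5],"turn":0,"jaw":0.6},{"linear":[0,34,-21.5],"turn":0,"jaw":0.6},{"linear":[0,34,-21.5],"turn":0,"jaw":0.6},{"linear":[0,34,-21.5],"turn":0,"jaw":0.6},{"linear":[0,34,-21.5],"turn":0,"jaw":0.6},{"linear":[0,34,-21.5],"turn":0,"jaw":0.6}]'
python3 -m creep '[{"linear":[0,0,0],"turn":-8.5,"jaw":0.6},{"linear":[0,0,0],"turn":-8.5,"jaw":0.6},{"linear":[0,0,0],"turn":-8.5,"jaw":0.6},{"linear":[0,0,0],"turn":-8.5,"jaw":0.6},{"linear":[0,0,0],"turn":-8.5,"jaw":0.6},{"linear":[0,0,0],"turn":-8.5,"jaw":0.6},{"linear":[0,0,0],"turn":-8.5,"jaw":0.6},{"linear":[0,0,0],"turn":-8.5,"jaw":0.6}]'
python3 - <<'E'
from h import *
s=show();print(to([*(PV+.0705*Cy),.26]))
p,d=grab_frame("wrist");np.savez("pics/w1.npz",p=p,d=d);c=camera_params("wrist")
X,col,u,v=cloud("wrist",p,d,c);g=col.max(1)
for lo,hi in((.165,.22),(.18,.22),(.125,.16),(.104,.122)):
    m=(X[:,2]>lo)&(X[:,2]<hi)&(X[:,0]>.42)&(X[:,0]<.7)&(X[:,1]>-.08)&(X[:,1]<.16)
    if m.any(): print(lo,m.sum(),X[m].min(0).round(4),X[m].max(0).round(4),X[m].mean(0).round(4))
cv2.imwrite("pics/w1.png",p[...,::-1])
E
```

```text
t: 1.1
position: [0.3991, -0.2758, 0.3571]
eef_rot: [0.592, 0.383, 0.599, -0.379]
contact_force: [0.8, -0.4, 0.0]
grip_width: 0.0511
t: 2.1
position: [0.6209, 0.0789, 0.3549]
eef_rot: [0.59, 0.381, 0.602, -0.38]
contact_force: [1.6, -0.3, -0.4]
grip_width: 0.0509
t: 2.9
position: [0.6218, 0.0868, 0.3468]
eef_rot: [0.698, -0.02, 0.715, 0.029]
contact_force: [-0.9, -0.5, -0.5]
grip_width: 0.0514
t 2.90 p [0.6218 0.0868 0.3468] F [-0.9 -0.5 -0.5] w 0.0514 q6 -0.00
zyaw 3.9 tilt [-0.025  0.012 -1.   ] clamp rel pivot mm -12.2 61.7 211.8
[86.6  7.5 14.4]
0.165 788 [0.6198 0.0522 0.165 ] [0.6441 0.1049 0.2072] [0.6322 0.0848 0.1928]
0.18 631 [0.6198 0.07   0.18  ] [0.6441 0.1049 0.2072] [0.6318 0.0905 0.1977]
0.125 779 [0.5022 0.0097 0.1255] [0.6595 0.0495 0.1599] [0.621  0.028  0.1447]
0.104 851 [ 0.4479 -0.0136  0.1043] [0.6523 0.0667 0.122 ] [0.5148 0.0284 0.1156]
```

View pics/w1.png

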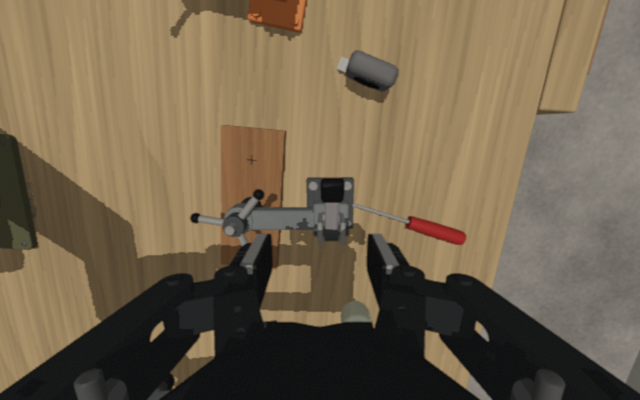

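The wrist view shows the lever grip at (332,190), between the open fingers, and the spoked nut at (238,218). The grip is centred on x = 0.632, and its top is slightly higher than expected, so its elevation is about 40°. I'm going down to grip it.

```bash
python3 - <<'E'
from h import *
print(to([.632,.092,.193]))
E
```

```text
[153.3   2.3  14.4]
```

```bash
python3 -m creep '[{"linear":[20,1,7],"turn":0,"jaw":0.6},{"linear":[25,1,6],"turn":0,"jaw":0.6},{"linear":[25,0,0],"turn":0,"jaw":0.6},{"linear":[25,0,0],"turn":0,"jaw":0.6},{"linear":[25,0,0],"turn":0,"jaw":0.6},{"linear":[12,0,0],"turn":0,"jaw":0.6},{"linear":[0,0,0],"turn":0,"jaw":0.6}]'
python3 - <<'E'
from h import *
show();print(to([.632,.092,.193]))
E
```

```text
t: 3.65
position: [0.6312, 0.0914, 0.2088]
eef_rot: [0.697, -0.015, 0.716, 0.024]
contact_force: [-0.5, 0.5, 0.3]
grip_width: 0.0512
t 3.65 p [0.6312 0.0914 0.2088] F [-0.5  0.5  0.3] w 0.0512 q6 0.01
zyaw 3.2 tilt [-0.027  0.012 -1.   ] clamp rel pivot mm -2.6 65.8 73.8
[15.8  0.3  1.3]
```

```bash
python3 -m creep '[{"linear":[17,0,1],"turn":0,"jaw":0.6},{"linear":[0,0,0],"turn":0,"jaw":0.6},{"linear":[0,0,0],"turn":0,"jaw":0.1},{"linear":[0,0,0],"turn":0,"jaw":0.1},{"linear":[0,0,0],"turn":0,"jaw":0.1},{"linear":[0,0,0],"turn":0,"jaw":0.1}]' 35
python3 - <<'E'
from h import *
show()
E
```

```text
t: 4.25
position: [0.6309, 0.0913, 0.1957]
eef_rot: [0.697, -0.015, 0.716, 0.023]
contact_force: [0.4, -0.1, -6.4]
grip_width: 0.0237
t 4.25 p [0.6309 0.0913 0.1957] F [ 0.4 -0.1 -6.4] w 0.0237 q6 0.01
zyaw 3.1 tilt [-0.027  0.011 -1.   ] clamp rel pivot mm -2.9 65.7 60.7
```

```bash
python3 -m creep '[{"linear":[-6.6,-6.4,0],"turn":0,"jaw":0.1},{"linear":[-5.9,-7,0],"turn":0,"jaw":0.1},{"linear":[-5.1,-7.6,0],"turn":0,"jaw":0.1},{"linear":[-4.3,-8.1,0],"turn":0,"jaw":0.1},{"linear":[-3.4,-8.5,0],"turn":0,"jaw":0.1}]'
python3 - <<'E'
from h import *
show()
E
```

```text
t: 4.75
position: [0.6337, 0.0555, 0.221]
eef_rot: [0.697, -0.013, 0.717, 0.027]
contact_force: [-0.9, 4.5, -7.8]
grip_width: 0.0237
t 4.75 p [0.6337 0.0555 0.221 ] F [-0.9  4.5 -7.8] w 0.0237 q6 -0.05
zyaw 3.2 tilt [-0.029  0.019 -0.999] clamp rel pivot mm -2.3 29.8 86.0
```

```bash
python3 -m creep '[{"linear":[-2.7,-8.8,0],"turn":0,"jaw":0.1},{"linear":[-1.8,-9,0],"turn":0,"jaw":0.1},{"linear":[-0.8,-9.2,0],"turn":0,"jaw":0.1},{"linear":[0.2,-9.2,0],"turn":0,"jaw":0.1},{"linear":[1.1,-9.1,0],"turn":0,"jaw":0.1},{"linear":[2.1,-9,0],"turn":0,"jaw":0.1}]'
python3 - <<'E'
from h import *
show()
E
```

```text
t: 5.35
position: [0.6376, 0.0018, 0.2263]
eef_rot: [0.699, -0.007, 0.715, 0.03]
contact_force: [0.1, 7.8, -3.8]
grip_width: 0.0237
t 5.35 p [0.6376 0.0018 0.2263] F [ 0.1  7.8 -3.8] w 0.0237 q6 -0.14
zyaw 3.0 tilt [-0.024  0.032 -0.999] clamp rel pivot mm -1.7 -24.1 91.3
```

```bash
python3 -m creep '[{"linear":[3.5,-8.6,0],"turn":0,"jaw":0.1},{"linear":[4.4,-8.2,0],"turn":0,"jaw":0.1},{"linear":[5.2,-7.8,0],"turn":0,"jaw":0.1},{"linear":[5.9,-7.3,0],"turn":0,"jaw":0.1},{"linear":[6.5,-6.8,0],"turn":0,"jaw":0.1},{"linear":[7,-6.2,0],"turn":0,"jaw":0.1}]'
python3 - <<'E'
from h import *
show()
E
```

```text
t: 5.95
position: [0.6408, -0.0428, 0.2048]
eef_rot: [0.703, -0.002, 0.711, 0.031]
contact_force: [-1.7, 5.1, 3.1]
grip_width: 0.0232
t 5.95 p [ 0.6408 -0.0428  0.2048] F [-1.7  5.1  3.1] w 0.0232 q6 -0.21
zyaw 2.6 tilt [-0.012  0.041 -0.999] clamp rel pivot mm -1.2 -68.8 69.8
```

```bash
python3 -m creep '[{"linear":[8,-4,0],"turn":0,"jaw":0.1},{"linear":[8,-4,0],"turn":0,"jaw":0.1},{"linear":[6,-3,0],"turn":0,"jaw":0.1}]'
python3 - <<'E'
from h import *
show()
E
```

```text
t: 6.25
position: [0.642, -0.0582, 0.1883]
eef_rot: [0.705, -0.003, 0.709, 0.028]
contact_force: [-1.6, 3.2, 3.2]
grip_width: 0.0229
t 6.25 p [ 0.642  -0.0582  0.1883] F [-1.6  3.2  3.2] w 0.0229 q6 -0.23
zyaw 2.5 tilt [-0.006  0.035 -0.999] clamp rel pivot mm -0.9 -84.2 53.3
```

```bash
python3 -m creep '[{"linear":[6,-3,0],"turn":0,"jaw":0.1},{"linear":[5,-2,0],"turn":0,"jaw":0.1}]'
python3 - <<'E'
from h import *
show()
E
```

```text
t: 6.45
position: [0.6427, -0.0639, 0.1799]
eef_rot: [0.706, -0.002, 0.708, 0.027]
contact_force: [-7.5, 8.2, 23.8]
grip_width: 0.023
t 6.45 p [ 0.6427 -0.0639  0.1799] F [-7.5  8.2 23.8] w 0.0230 q6 -0.24
zyaw 2.4 tilt [-0.003  0.035 -0.999] clamp rel pivot mm -0.5 -90.0 44.9
```

```bash
python3 -m creep '[{"linear":[0,0,0],"turn":0,"jaw":0.6},{"linear":[0,0,0],"turn":0,"jaw":0.6},{"linear":[-20,0,0],"turn":0,"jaw":0.6},{"linear":[-30,0,0],"turn":0,"jaw":0.6},{"linear":[-35,0,0],"turn":0,"jaw":0.3},{"linear":[-20,25,-30],"turn":0,"jaw":0},{"linear":[0,25,-30],"turn":0,"jaw":0},{"linear":[0,25,-30],"turn":0,"jaw":0}]' 40
python3 - <<'E'
from h import *
s=show()
p,d=grab_frame("wrist");c=camera_params("wrist");p2,d2=grab_frame("scene")
for n,P,D,C in(("w",p,d,c),("s",p2,d2,None)):
    X,col,u,v=cloud("wrist" if C else "scene",P,D,C)
    for nm,lo,hi,x1,b in(("lever",.165,.22,.58,.9),("nut",.105,.126,.42,.58),("spin",.13,.17,.42,.57)):
        m=(X[:,2]>lo)&(X[:,2]<hi)&(X[:,0]>x1)&(X[:,0]<min(b,.7))&(X[:,1]>-.09)&(X[:,1]<.1)
        if not m.any(): continue
        print(n,nm,m.sum(),X[m].min(0).round(4),X[m].max(0).round(4),X[m].mean(0).round(4))
        if nm=="nut":
            q=X[m][:,:2]-N;r=np.hypot(*q.T);k=(r>.035)&(r<.066);a=np.degrees(np.arctan2(q[k,1],q[k,0]))
            print(np.histogram(a%120,12,(0,120))[0], np.histogram(a,12,(-180,180))[0])
cv2.imwrite("pics/w2.png",np.hstack([p,cv2.resize(p2[140:260,240:400],(533,400))])[:,:,::-1][:, ::1] if 0 else cv2.resize(np.hstack([p,cv2.resize(p2[140:260,240:400],(533,400))])[...,::-1],(800,273),interpolation=cv2.INTER_AREA))
E
```

```text
t: 7.25
position: [0.5547, -0.005, 0.2858]
eef_rot: [0.707, -0.005, 0.707, 0.02]
contact_force: [-1.2, 0.0, 0.1]
grip_width: 0.0002
t 7.25 p [ 0.5547 -0.005   0.2858] F [-1.2  0.   0.1] w 0.0002 q6 -0.14
zyaw 2.0 tilt [ 0.     0.022 -1.   ] clamp rel pivot mm -84.8 -25.8 150.8
w lever 1561 [ 0.6225 -0.0543  0.1651] [ 0.6476 -0.003   0.1975] [ 0.6332 -0.0312  0.1838]
w nut 1489 [ 0.4389 -0.0356  0.105 ] [0.5376 0.0711 0.126 ] [0.5006 0.0227 0.1203]
[  0   0   0  11 220 352 193  33   0   0   0   0] [  0   0   0 200   0   0   0  49 226   0   0 334]
w spin 144 [0.494  0.0145 0.1303] [0.5059 0.026  0.1422] [0.5005 0.0205 0.1393]
s lever 153 [ 0.632  -0.0577  0.1651] [ 0.6561 -0.0106  0.2002] [ 0.6442 -0.0358  0.1831]
s nut 220 [ 0.4487 -0.0377  0.1053] [0.5741 0.0652 0.126 ] [0.511  0.0177 0.1188]
[ 0  0  0  0 14 73 13  0  0  0  1  0] [ 6  0  0 30  7  1  0 32  0  0  0 25]
s spin 21 [0.5008 0.0093 0.1303] [0.5151 0.0204 0.1426] [0.5093 0.0155 0.1366]
```

View pics/w2.png

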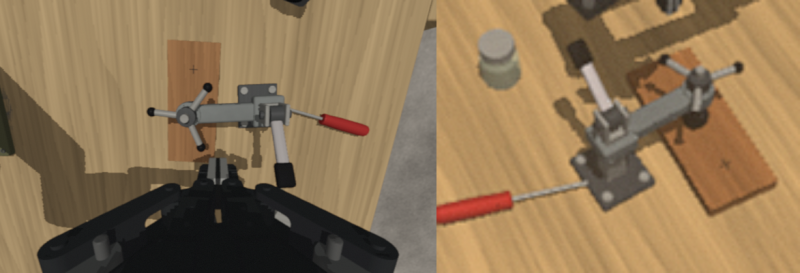

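The picture shows the lever open, leaning to the clamp's -y, and a spoked nut that hasn't moved (spokes 52-54°, 172-174° and -67°). The wrist depth cloud is about 9 mm off in x because the arm was still settling, so I'm keeping the fix from the fixed cameras. Next I bring the closed fingers down into the gap behind the 54° spoke.

```bash
cat >> h.py <<'E'
def nut():
    s=sense();p=s['position'];d=p[:2]-N;f=s['contact_force']
    ph=np.degrees(np.arctan2(d[1],d[0]));r=np.hypot(*d)*1e3
    R=Rt(s);print("t %.2f phi %.1f r %.1f z %.4f"%(s['t'],ph,r,p[2]),"F",f.round(1),"Ttool",s['torque'].round(2),"M=%.2f"%(s['torque'][2]+d[0]*f[1]-d[1]*f[0]),"Mf=%.2f"%(d[0]*f[1]-d[1]*f[0]))
def arc(step,n,r=.045,z=.128):
    s=sense();R=Rt(s);p=s['position'].copy();ph=np.arctan2(p[1]-N[1],p[0]-N[0])
    for i in range(n):
        ph-=np.radians(step);q=np.array([*(N+r*np.array([np.cos(ph),np.sin(ph)])),z]);print((R.T@(q-p)*1e3).round(1));p=q
E
python3 - <<'E'
from h import *
show();print(to([.500,.062,.24]))
E
```

```text
t 7.35 p [ 0.5506 -0.0026  0.2858] F [ 0.6 -0.3  0.1] w -0.0001 q6 -0.14
zyaw 2.2 tilt [-0.004  0.024 -1.   ] clamp rel pivot mm -88.7 -23.2 150.8
[ 47.6  65.4 -48. ]
```

```bash
python3 -m creep '[{"linear":[0,22,-16],"turn":0,"jaw":0},{"linear":[0,22,-16],"turn":0,"jaw":0},{"linear":[10,21,-16],"turn":0,"jaw":0},{"linear":[20,0,0],"turn":0,"jaw":0},{"linear":[20,0,0],"turn":0,"jaw":0},{"linear":[0,0,0],"turn":0,"jaw":0}]'
python3 - <<'E'
from h import *
show();nut();print(to([.500,.063,.128]))
E
```

```text
t: 7.95
position: [0.5032, 0.0596, 0.236]
eef_rot: [0.709, -0.008, 0.705, 0.019]
contact_force: [-0.2, 0.3, 0.2]
grip_width: -0.0001
t 7.95 p [0.5032 0.0596 0.236 ] F [-0.2  0.3  0.2] w -0.0001 q6 -0.02
zyaw 2.2 tilt [ 0.005  0.015 -1.   ] clamp rel pivot mm -132.2 41.9 101.0
t 7.95 phi 96.5 r 41.9 z 0.2360 F [-0.2  0.3  0.2] Ttool [-0.03 -0.06  0.02] M=0.03 Mf=0.01
[108.    1.9  -3.7]
```

```bash
python3 -m creep '[{"linear":[25,1,-2],"turn":0,"jaw":0},{"linear":[25,1,-2],"turn":0,"jaw":0},{"linear":[25,0,0],"turn":0,"jaw":0},{"linear":[20,0,0],"turn":0,"jaw":0},{"linear":[10,0,0],"turn":0,"jaw":0},{"linear":[3,0,0],"turn":0,"jaw":0}]'
python3 - <<'E'
from h import *
nut();arc(10,4)
E
```

```text
t: 8.55
position: [0.5098, 0.0594, 0.1286]
eef_rot: [0.713, -0.01, 0.701, 0.017]
contact_force: [0.3, 0.2, 0.2]
grip_width: 0.0004
t 8.55 phi 87.5 r 41.4 z 0.1286 F [0.3 0.2 0.2] Ttool [-0.07  0.04  0.01] M=-0.00 Mf=-0.01
[0.7 2.2 8. ]
[ 0.1 -2.6  7.4]
[ 0.1 -3.9  6.8]
[ 0.1 -5.   6. ]
```

```bash
python3 -m creep '[{"linear":[0.5,2,8],"turn":0,"jaw":0},{"linear":[0.1,-2.6,7.4],"turn":0,"jaw":0},{"linear":[0.1,-3.9,6.8],"turn":0,"jaw":0},{"linear":[0.1,-5,6],"turn":0,"jaw":0}]'
python3 - <<'E'
from h import *
nut();arc(10,5)
E
```

```text
t: 8.95
position: [0.5302, 0.0517, 0.1283]
eef_rot: [0.706, -0.009, 0.708, 0.018]
contact_force: [-6.6, 4.8, 2.6]
grip_width: -0.0001
t 8.95 phi 56.6 r 40.4 z 0.1283 F [-6.6  4.8  2.6] Ttool [ 0.61  1.1  -0.06] M=0.27 Mf=0.33
[ 0.2 -1.3  8.7]
[-0.1 -6.1  5. ]
[-0.1 -6.8  3.9]
[-0.1 -7.4  2.6]
[-0.1 -7.7  1.3]
```

```bash
python3 -m creep '[{"linear":[0,-1.3,8.7],"turn":0,"jaw":0},{"linear":[0,-6.1,5],"turn":0,"jaw":0},{"linear":[0,-6.8,3.9],"turn":0,"jaw":0},{"linear":[0,-7.4,2.6],"turn":0,"jaw":0},{"linear":[0,-7.7,1.3],"turn":0,"jaw":0}]'
python3 - <<'E'
from h import *
nut();arc(10,5)
E
```

```text
t: 9.45
position: [0.5428, 0.0303, 0.1283]
eef_rot: [0.697, -0.003, 0.717, 0.022]
contact_force: [-2.4, 8.8, -1.9]
grip_width: 0.0
t 9.45 phi 19.5 r 36.9 z 0.1283 F [-2.4  8.8 -1.9] Ttool [ 1.55  0.22 -0.1 ] M=0.24 Mf=0.34
[-0.1 -5.2  9.4]
[-0.2 -7.8  0.3]
[-0.2 -7.8 -1. ]
[-0.1 -7.5 -2.4]
[-0.1 -7.  -3.6]
```

```bash
python3 -m creep '[{"linear":[0,-5,9.4],"turn":0,"jaw":0},{"linear":[0,-8,2],"turn":0,"jaw":0},{"linear":[0,-8,1],"turn":0,"jaw":0},{"linear":[0,-8.5,-1],"turn":0,"jaw":0},{"linear":[0,-8.5,-2],"turn":0,"jaw":0}]'
python3 - <<'E'
from h import *
nut();arc(10,5,.047)
E
```

```text
t: 9.95
position: [0.5521, 0.0049, 0.1299]
eef_rot: [0.694, 0.007, 0.719, 0.029]
contact_force: [-0.4, 9.0, -0.9]
grip_width: 0.0001
t 9.95 phi -16.6 r 46.0 z 0.1299 F [-0.4  9.  -0.9] Ttool [ 1.29 -0.13 -0.15] M=0.24 Mf=0.39
[ 1.6 -7.9 -2.2]
[-0.2 -6.8 -4.5]
[-0.1 -6.  -5.6]
[-0.  -4.9 -6.6]
[ 0.1 -3.7 -7.3]
```

```bash
python3 -m creep '[{"linear":[2,-8.5,-2.5],"turn":0,"jaw":0},{"linear":[0,-7.5,-4.5],"turn":0,"jaw":0},{"linear":[0,-7,-5.6],"turn":0,"jaw":0},{"linear":[0,-6.5,-6.6],"turn":0,"jaw":0},{"linear":[0,-5,-7.5],"turn":0,"jaw":0}]'
python3 - <<'E'
from h import *
nut();arc(10,5,.047)
E
```

```text
t: 10.45
position: [0.5402, -0.021, 0.1342]
eef_rot: [0.703, 0.015, 0.71, 0.034]
contact_force: [5.4, 6.0, -3.2]
grip_width: 0.0002
t 10.45 phi -50.5 r 50.5 z 0.1342 F [ 5.4  6.  -3.2] Ttool [ 0.72 -0.74 -0.03] M=0.38 Mf=0.40
[ 6.1 -2.1 -9. ]
[-0.2 -3.2 -7.5]
[-0.1 -1.8 -8. ]
[ 0.  -0.4 -8.2]
[ 0.1  1.  -8.1]
```

```bash
python3 -m creep '[{"linear":[5,-2.5,-8.5],"turn":0,"jaw":0},{"linear":[2,-3,-8],"turn":0,"jaw":0},{"linear":[0.5,-1.5,-8.5],"turn":0,"jaw":0},{"linear":[0.5,0,-8.5],"turn":0,"jaw":0},{"linear":[0.5,1,-8.5],"turn":0,"jaw":0}]'
python3 - <<'E'
from h import *
nut();show();arc(10,5,.047)
E
```

```text
t: 10.95
position: [0.5254, -0.0263, 0.1381]
eef_rot: [0.723, 0.017, 0.69, 0.034]
contact_force: [5.9, 1.6, -1.2]
grip_width: -0.0003
t 10.95 phi -68.6 r 47.6 z 0.1381 F [ 5.9  1.6 -1.2] Ttool [ 0.28 -0.92 -0.02] M=0.28 Mf=0.29
t 10.95 p [ 0.5254 -0.0263  0.1381] F [ 5.9  1.6 -1.2] w -0.0003 q6 -0.26
zyaw 1.2 tilt [ 0.045  0.072 -0.996] clamp rel pivot mm -115.3 -45.3 3.1
[ 9.6 -2.2 -8.6]
[-0.4 -0.7 -8.2]
[-0.3  0.7 -8.2]
[-0.2  2.1 -7.9]
[-0.1  3.5 -7.4]
```

```bash
python3 - <<'E'
from h import *
s=sense();print(s['joint_pos'].round(3),s['qvel'].round(3),s['joint_torque'].round(1))
E
python3 -m creep '[{"linear":[4,0,0],"turn":0,"jaw":0}]'
python3 - <<'E'
from h import *
s=sense();print(s['joint_pos'].round(3),s['qvel'].round(3),s['joint_torque'].round(1));nut();show()
E
```

```text
[-0.183  0.342  1.793  0.096  0.977 -0.259] [-0.008 -0.105  0.125  0.028 -0.13  -0.027] [ -1.  -42.3 -16.6  -0.5   1.9   0.1]
t: 11.05
position: [0.5281, -0.0264, 0.1363]
eef_rot: [0.725, 0.017, 0.688, 0.034]
contact_force: [-0.1, 0.5, 0.2]
grip_width: 0.0
[-0.183  0.345  1.794  0.097  0.967 -0.26 ] [ 0.008  0.061 -0.005  0.006 -0.125 -0.006] [ -0.  -43.  -19.7   0.5  -0.2  -0. ]
t 11.05 phi -65.6 r 48.7 z 0.1363 F [-0.1  0.5  0.2] Ttool [-0.06  0.   -0.01] M=-0.00 Mf=0.00
t 11.05 p [ 0.5281 -0.0264  0.1363] F [-0.1  0.5  0.2] w 0.0000 q6 -0.26
zyaw 1.3 tilt [ 0.051  0.072 -0.996] clamp rel pivot mm -112.6 -45.5 1.3
```

```bash
python3 -m creep '[{"linear":[5,-2,-9],"turn":0,"jaw":0},{"linear":[4,-1,-12],"turn":0,"jaw":0},{"linear":[3,1,-13],"turn":0,"jaw":0},{"linear":[2,1,-13],"turn":0,"jaw":0}]'
python3 - <<'E'
from h import *
nut();show();arc(10,5,.047)
E
```

```text
t: 11.45
position: [0.5115, -0.0288, 0.1346]
eef_rot: [0.746, 0.017, 0.665, 0.031]
contact_force: [8.2, 1.5, 6.4]
grip_width: 0.0001
t 11.45 phi -85.7 r 47.0 z 0.1346 F [8.2 1.5 6.4] Ttool [ 0.31 -1.34 -0.18] M=0.21 Mf=0.39
t 11.45 p [ 0.5115 -0.0288  0.1346] F [8.2 1.5 6.4] w 0.0001 q6 -0.29
zyaw 0.9 tilt [ 0.113  0.069 -0.991] clamp rel pivot mm -129.3 -46.9 -0.4
[ 5.6 -0.2 -8.9]
[-0.8  1.7 -8. ]
[-0.7  3.1 -7.6]
[-0.5  4.3 -6.9]
[-0.3  5.5 -6.1]
```

The push works, with a steady moment of about 0.3–0.4 N m, but the tool tilts gradually under load. I'll lift off and take the next spoke from the +y side, where the motion reverses and the tilt should undo.

```bash
python3 -m creep '[{"linear":[-3,0,6],"turn":0,"jaw":0},{"linear":[-25,0,0],"turn":0,"jaw":0},{"linear":[-28,0,0],"turn":0,"jaw":0},{"linear":[-5,25,0],"turn":0,"jaw":0},{"linear":[0,35,0],"turn":0,"jaw":0},{"linear":[0,33,0],"turn":0,"jaw":0},{"linear":[0,0,0],"turn":0,"jaw":0}]'
python3 - <<'E'
from h import *
nut();show()
p,d=grab_frame("side");p2,d2=grab_frame("scene")
for n,P,D in(("side",p,d),("scene",p2,d2)):
    X,col,u,v=cloud(n,P,D)
    m=(X[:,2]>.105)&(X[:,2]<.126)&(X[:,0]>.42)&(X[:,0]<.58)&(X[:,1]>-.05)&(X[:,1]<.09)
    q=X[m][:,:2]-N;r=np.hypot(*q.T);k=(r>.035)&(r<.066);a=np.degrees(np.arctan2(q[k,1],q[k,0]))
    h,e=np.histogram(a,36,(-180,180));print(n,[(int(x),int(y)) for x,y in zip(e,h) if y])
a=p[150:250,290:420];b=p2[140:240,270:400]
cv2.imwrite("pics/e.png",cv2.resize(np.hstack([a,b]),(800,308),interpolation=cv2.INTER_CUBIC)[...,::-1])
E
```

```text
t: 12.15
position: [0.5101, 0.059, 0.2057]
eef_rot: [0.744, 0.017, 0.667, 0.029]
contact_force: [0.4, -0.5, -0.5]
grip_width: 0.0
t 12.15 phi 87.1 r 41.1 z 0.2057 F [ 0.4 -0.5 -0.5] Ttool [-0.05  0.07 -0.02] M=-0.04 Mf=-0.02
t 12.15 p [0.5101 0.059  0.2057] F [ 0.4 -0.5 -0.5] w 0.0000 q6 -0.07
zyaw 0.8 tilt [ 0.108  0.065 -0.992] clamp rel pivot mm -125.4 40.8 70.7
side [(-110, 23), (-100, 6), (10, 19), (20, 27), (130, 36), (140, 12)]
scene [(-110, 4), (-100, 14), (-90, 1), (-20, 1), (0, 3), (10, 28), (20, 6), (130, 23), (140, 11)]
```

View pics/e.png

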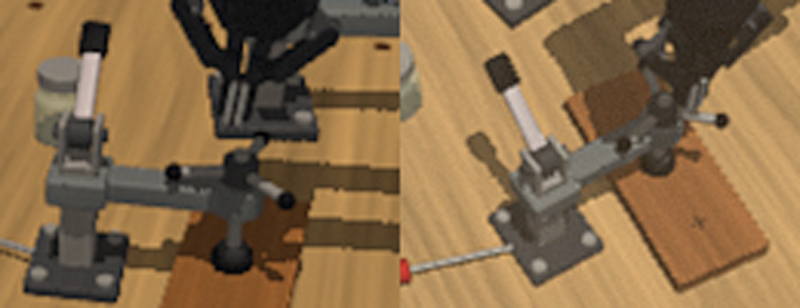

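The crop shows the lever still open and the nut now at 17°, 137° and -103°, so it has turned 0.44 turn. The shoe is close to the board. I'm going down behind the 17° spoke.

```bash
python3 - <<'E'
from h import *
print(to([.508,.062,.129]))
E
```

```text
[ 75.7   0.6 -10.5]
```

```bash
python3 -m creep '[{"linear":[25,1,-4],"turn":0,"jaw":0},{"linear":[26,1,-4],"turn":0,"jaw":0},{"linear":[24,0,-3],"turn":0,"jaw":0},{"linear":[5,0,0],"turn":0,"jaw":0}]'
python3 - <<'E'
from h import *
nut();show();arc(15,4,.047)
E
```

```text
t: 12.65
position: [0.5099, 0.0592, 0.1232]
eef_rot: [0.745, 0.016, 0.667, 0.026]
contact_force: [-0.0, -0.3, -0.1]
grip_width: 0.0
t 12.65 phi 87.4 r 41.2 z 0.1232 F [-0.  -0.3 -0.1] Ttool [0.03 0.07 0.  ] M=0.00 Mf=-0.00
t 12.65 p [0.5099 0.0592 0.1232] F [-0.  -0.3 -0.1] w 0.0000 q6 -0.08
zyaw 0.6 tilt [ 0.11   0.06  -0.992] clamp rel pivot mm -125.6 41.0 -11.8
[-3.2  3.7 12.8]
[ 0.9 -5.4 11. ]
[ 0.6 -8.1  9.2]
[  0.2 -10.2   6.9]
```

```bash
python3 -m creep '[{"linear":[-4,4,13],"turn":0,"jaw":0},{"linear":[0,-4,13],"turn":0,"jaw":0},{"linear":[0.6,-8,10],"turn":0,"jaw":0}]'
python3 - <<'E'
from h import *
nut();show();arc(15,4,.047)
E
```

```text
t: 12.95
position: [0.5477, 0.0495, 0.1309]
eef_rot: [0.744, 0.016, 0.667, 0.025]
contact_force: [0.6, 1.1, 0.8]
grip_width: -0.0
t 12.95 phi 38.4 r 50.7 z 0.1309 F [0.6 1.1 0.8] Ttool [-0.09  0.06 -0.  ] M=0.02 Mf=0.03
t 12.95 p [0.5477 0.0495 0.1309] F [0.6 1.1 0.8] w -0.0000 q6 -0.09
zyaw 0.6 tilt [ 0.108  0.059 -0.992] clamp rel pivot mm -88.5 29.0 -4.1
[  2.5 -13.    3. ]
[ -0.3 -11.8   3.2]
[ -0.7 -12.2   0.1]
[ -1.  -11.8  -3.1]
```

Now short pushes, reading the moment after each.

```bash
python3 -m creep '[{"linear":[1,-13,2],"turn":0,"jaw":0},{"linear":[-0.3,-12,1],"turn":0,"jaw":0}]'
python3 - <<'E'
from h import *
nut();show();arc(15,4,.047)
E
python3 -m creep '[{"linear":[0,-12,0],"turn":0,"jaw":0}]'
python3 - <<'E'
from h import *
nut();arc(15,4,.047)
E
```

```text
t: 13.15
position: [0.5554, 0.0252, 0.1312]
eef_rot: [0.745, 0.018, 0.666, 0.027]
contact_force: [-3.1, 5.9, -2.7]
grip_width: -0.0004
t 13.15 phi 8.7 r 47.9 z 0.1312 F [-3.1  5.9 -2.7] Ttool [0.99 0.66 0.09] M=0.39 Mf=0.30
t 13.15 p [0.5554 0.0252 0.1312] F [-3.1  5.9 -2.7] w -0.0004 q6 -0.14
zyaw 0.5 tilt [ 0.112  0.064 -0.992] clamp rel pivot mm -82.3 4.3 -3.8
[  2.3 -12.6  -1.1]
[ -1.1 -11.8  -3. ]
[ -1.3 -10.6  -6. ]
[-1.5 -8.7 -8.5]
t: 13.25
position: [0.5551, 0.0137, 0.1309]
eef_rot: [0.745, 0.019, 0.667, 0.028]
contact_force: [-4.5, 8.5, 2.2]
grip_width: 0.0001
t 13.25 phi -5.2 r 47.3 z 0.1309 F [-4.5  8.5  2.2] Ttool [1.24 0.78 0.15] M=0.53 Mf=0.38
[  1.7 -12.1  -3.4]
[ -1.4 -10.7  -5.8]
[-1.5 -8.9 -8.3]
[ -1.6  -6.4 -10.4]
```

```bash
python3 -m creep '[{"linear":[1,-12,-3],"turn":0,"jaw":0},{"linear":[-1,-11,-5],"turn":0,"jaw":0}]'
python3 - <<'E'
from h import *
nut();show();arc(15,4,.047)
E
python3 -m creep '[{"linear":[0,-9,-8],"turn":0,"jaw":0}]'
python3 - <<'E'
from h import *
nut();arc(15,4,.047)
E
```

```text
t: 13.45
position: [0.5492, -0.0062, 0.1308]
eef_rot: [0.745, 0.025, 0.666, 0.03]
contact_force: [1.3, 16.0, -0.8]
grip_width: 0.0
t 13.45 phi -30.4 r 47.8 z 0.1308 F [ 1.3 16.  -0.8] Ttool [ 2.68 -0.04  0.06] M=0.76 Mf=0.69
t 13.45 p [ 0.5492 -0.0062  0.1308] F [ 1.3 16.  -0.8] w 0.0000 q6 -0.23
zyaw 0.2 tilt [ 0.112  0.077 -0.991] clamp rel pivot mm -90.4 -26.7 -4.2
[ 1.1 -9.4 -8.5]
[-1.7 -7.3 -9.8]
[ -1.6  -4.5 -11.3]
[ -1.5  -1.4 -12.1]
t: 13.55
position: [0.5443, -0.0132, 0.1311]
eef_rot: [0.747, 0.028, 0.663, 0.031]
contact_force: [5.4, 14.5, 3.8]
grip_width: -0.0
t 13.55 phi -40.7 r 47.9 z 0.1311 F [ 5.4 14.5  3.8] Ttool [ 2.12 -1.07  0.1 ] M=0.79 Mf=0.70
[  1.3  -7.7 -10.1]
[ -1.8  -5.4 -10.9]
[ -1.6  -2.4 -11.9]
[ -1.4   0.8 -12.2]
```

The moment rose from about 0.38 to about 0.70 N m and held over two readings, so the shoe bears on the board, at most 0.1 turn past touch. I stop turning, back off the spoke, lift, and go round to the -y side of the lever.

```bash
python3 -m creep '[{"linear":[0,7,6],"turn":0,"jaw":0},{"linear":[0,5,5],"turn":0,"jaw":0},{"linear":[-30,0,3],"turn":0,"jaw":0},{"linear":[-35,0,3],"turn":0,"jaw":0},{"linear":[-35,0,3],"turn":0,"jaw":0},{"linear":[-25,0,3],"turn":0,"jaw":0}]'
python3 - <<'E'
from h import *
nut();show();print(to([.640,-.088,.255]))
E
```

```text
t: 14.15
position: [0.5559, -0.0147, 0.2627]
eef_rot: [0.747, 0.027, 0.664, 0.029]
contact_force: [0.6, 0.6, -0.6]
grip_width: -0.0001
t 14.15 phi -34.3 r 58.0 z 0.2627 F [ 0.6  0.6 -0.6] Ttool [-0.04  0.03  0.04] M=0.09 Mf=0.05
t 14.15 p [ 0.5559 -0.0147  0.2627] F [ 0.6  0.6 -0.6] w -0.0001 q6 -0.20
zyaw -0.0 tilt [ 0.116  0.079 -0.99 ] clamp rel pivot mm -84.2 -35.6 127.7
[ 11.6 -74.4  82.7]
```

```bash
python3 -m creep '[{"linear":[3,-28,20],"turn":0,"jaw":0},{"linear":[3,-28,30],"turn":0,"jaw":0},{"linear":[3,-23,34],"turn":0,"jaw":0},{"linear":[0,0,0],"turn":0,"jaw":0}]'
python3 - <<'E'
from h import *
show();print(to([.640,-.088,.191]))
p,d=grab_frame("side");X,c,u,v=cloud("side",p,d)
m=(X[:,2]>.105)&(X[:,2]<.126)&(X[:,0]>.42)&(X[:,0]<.58)&(X[:,1]>-.05)&(X[:,1]<.09)
q=X[m][:,:2]-N;r=np.hypot(*q.T);k=(r>.035)&(r<.066);a=np.degrees(np.arctan2(q[k,1],q[k,0]))
h,e=np.histogram(a,36,(-180,180));print([(int(x),int(y)) for x,y in zip(e,h) if y])
E
```

```text
t: 14.55
position: [0.6497, -0.0971, 0.2682]
eef_rot: [0.752, 0.022, 0.658, 0.028]
contact_force: [-0.2, -0.5, 0.0]
grip_width: 0.0
t 14.55 p [ 0.6497 -0.0971  0.2682] F [-0.2 -0.5  0. ] w 0.0000 q6 -0.30
zyaw 0.2 tilt [ 0.133  0.071 -0.989] clamp rel pivot mm 4.4 -123.6 133.2
[ 75.7   3.8 -19.9]
[(-180, 33), (-70, 3), (-60, 24), (-50, 2), (50, 3), (60, 37), (70, 2), (170, 18)]
```

```bash
python3 -m creep '[{"linear":[25,2,-7],"turn":0,"jaw":0},{"linear":[25,2,-7],"turn":0,"jaw":0},{"linear":[23,0,-6],"turn":0,"jaw":0},{"linear":[2,0,0],"turn":0,"jaw":0}]'
python3 - <<'E'
from h import *
show();print(to([.640,-.075,.191]))
E
```

```text
t: 15.0
position: [0.6369, -0.0855, 0.1915]
eef_rot: [0.752, 0.021, 0.658, 0.029]
contact_force: [-0.1, 0.8, -0.3]
grip_width: -0.0003
t 15.00 p [ 0.6369 -0.0855  0.1915] F [-0.1  0.8 -0.3] w -0.0003 q6 -0.31
zyaw 0.3 tilt [ 0.131  0.071 -0.989] clamp rel pivot mm -7.6 -111.1 56.5
[ 1.6 10.4  3. ]
```

```bash
python3 -m creep '[{"linear":[0,13,2],"turn":0,"jaw":0},{"linear":[-14,11,3],"turn":0,"jaw":0},{"linear":[-12,15,2],"turn":0,"jaw":0},{"linear":[-10,17,2],"turn":0,"jaw":0}]'
python3 - <<'E'
from h import *
show()
E
```

```text
t: 15.4
position: [0.6386, -0.0347, 0.2339]
eef_rot: [0.75, 0.018, 0.66, 0.024]
contact_force: [0.9, -3.5, -4.8]
grip_width: -0.0
t 15.40 p [ 0.6386 -0.0347  0.2339] F [ 0.9 -3.5 -4.8] w -0.0000 q6 -0.20
zyaw 0.3 tilt [ 0.126  0.06  -0.99 ] clamp rel pivot mm -2.9 -60.6 98.9
```

```bash
python3 -m creep '[{"linear":[0,17,0],"turn":0,"jaw":0},{"linear":[-2,17,0],"turn":0,"jaw":0},{"linear":[0,17,0],"turn":0,"jaw":0},{"linear":[0,15,0],"turn":0,"jaw":0}]'
python3 - <<'E'
from h import *
show()
E
```

```text
t: 15.8
position: [0.6389, 0.0291, 0.249]
eef_rot: [0.754, 0.011, 0.657, 0.019]
contact_force: [0.8, -5.0, -3.1]
grip_width: -0.0001
t 15.80 p [0.6389 0.0291 0.249 ] F [ 0.8 -5.  -3.1] w -0.0001 q6 -0.08
zyaw 0.5 tilt [ 0.136  0.044 -0.99 ] clamp rel pivot mm 1.4 3.1 114.0
```

```bash
python3 -m creep '[{"linear":[8,12,-3],"turn":0,"jaw":0},{"linear":[8,12,-3],"turn":0,"jaw":0},{"linear":[11,17,-3],"turn":0,"jaw":0}]'
python3 - <<'E'
from h import *
show()
E
```

```text
t: 16.1
position: [0.6364, 0.072, 0.2301]
eef_rot: [0.758, 0.009, 0.652, 0.018]
contact_force: [0.4, -6.7, 0.6]
grip_width: 0.0
t 16.10 p [0.6364 0.072  0.2301] F [ 0.4 -6.7  0.6] w 0.0000 q6 0.00
zyaw 0.6 tilt [ 0.15   0.039 -0.988] clamp rel pivot mm 1.4 46.0 95.1
```

```bash
python3 -m creep '[{"linear":[10,6,-3],"turn":0,"jaw":0},{"linear":[10,5,-2],"turn":0,"jaw":0}]'
python3 - <<'E'
from h import *
show()
E
python3 -m creep '[{"linear":[6,0,-1],"turn":0,"jaw":0},{"linear":[6,0,-1],"turn":0,"jaw":0}]'
python3 - <<'E'
from h import *
show()
E
```

```text
t: 16.3
position: [0.6355, 0.0872, 0.2129]
eef_rot: [0.76, 0.009, 0.649, 0.019]
contact_force: [-3.5, -4.8, 15.7]
grip_width: -0.0002
t 16.30 p [0.6355 0.0872 0.2129] F [-3.5 -4.8 15.7] w -0.0002 q6 0.02
zyaw 0.6 tilt [ 0.156  0.041 -0.987] clamp rel pivot mm 1.5 61.3 77.9
t: 16.5
position: [0.636, 0.0878, 0.2118]
eef_rot: [0.763, 0.007, 0.646, 0.019]
contact_force: [-18.0, -7.9, 38.3]
grip_width: -0.0005
t 16.50 p [0.636  0.0878 0.2118] F [-18.   -7.9  38.3] w -0.0005 q6 0.02
zyaw 0.8 tilt [ 0.166  0.038 -0.985] clamp rel pivot mm 2.0 61.8 76.8
```

The lever hit its stop (force up to 38 N with no travel). I'm retreating straight up and checking.

```bash
python3 -m creep '[{"linear":[-10,0,1],"turn":0,"jaw":0},{"linear":[-30,0,4],"turn":0,"jaw":0},{"linear":[-40,0,5],"turn":0,"jaw":0},{"linear":[-40,0,5],"turn":0,"jaw":0},{"linear":[0,0,0],"turn":0,"jaw":0},{"linear":[0,0,0],"turn":0,"jaw":0}]'
python3 - <<'E'
from h import *
show()
L=[]
for n in("scene","side"):
    p,d=grab_frame(n);X,c,u,v=cloud(n,p,d)
    f=np.load(f"pics/{n}0.npz");X0,c0,_,_=cloud(n,f['p'],f['d'])
    for t,A,c in(("before",X0,c0),("now",X,c)):
        sat=c.max(1).astype(int)-c.min(1)
        m=(A[:,2]>.165)&(A[:,2]<.215)&(A[:,0]>.6)&(A[:,0]<.7)&(A[:,1]>-.08)&(A[:,1]<.13)
        k=(abs(A[:,2]-.022)<.003)&(sat>40)&(A[:,0]>.43)&(A[:,0]<.565)&(A[:,1]>-.12)&(A[:,1]<.17)
        print(n,t,"lever",m.sum(),A[m].min(0).round(4),A[m].max(0).round(4),"board",np.percentile(A[k],[1,99],axis=0)[:,:2].round(4).tolist())
    L.append(p)
a=L[1][150:270,230:410];b=L[0][140:260,235:415]
cv2.imwrite("pics/f.png",cv2.resize(np.hstack([a,b]),(800,267),interpolation=cv2.INTER_CUBIC)[...,::-1])
E
```

```text
t: 17.1
position: [0.6284, 0.0893, 0.3403]
eef_rot: [0.764, 0.009, 0.645, 0.023]
contact_force: [0.0, -0.0, -1.0]
grip_width: -0.0003
t 17.10 p [0.6284 0.0893 0.3403] F [ 0. -0. -1.] w -0.0003 q6 0.03
zyaw 0.9 tilt [ 0.168  0.047 -0.985] clamp rel pivot mm -5.5 63.8 205.3
scene before lever 102 [0.6207 0.0505 0.1655] [0.6459 0.1042 0.2078] board [[0.4561, -0.096], [0.556, 0.1414]]
scene now lever 107 [0.6219 0.061  0.1658] [0.6451 0.1102 0.2005] board [[0.4563, -0.0935], [0.5559, 0.1414]]
side before lever 85 [0.6193 0.0601 0.1662] [0.6431 0.1061 0.2074] board [[0.4546, -0.09], [0.5544, 0.1443]]
side now lever 65 [0.6186 0.0859 0.1765] [0.6419 0.1128 0.1997] board [[0.4546, -0.0901], [0.5543, 0.1439]]
```

View pics/f.png

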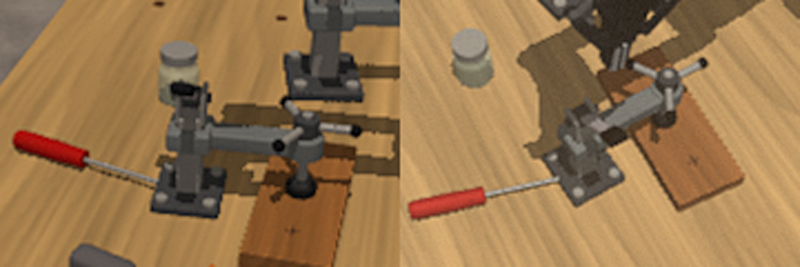

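The final view shows the lever closed, with its tip top at 0.200 m (expected 0.198 m at the stop). The shoe is on the board, the board edges have not moved beyond about 1 mm of noise, and the jar and screwdriver look undisturbed. The gripper is clear, so I'm handing in.

```bash
python3 -c "
from workcell import *
print(hand_in())"
```

```text
the job is handed in; nothing more can be done
None
```

The job is done and handed in, at about 17 s on the robot's clock. I worked on the smaller grey clamp, the one over the board.

- **Opening:** I gripped the lever and swung it over until it met the open stop (24 N).
- **Nut:** I pushed it about 0.64 turn clockwise with the closed fingers, using two spokes in turn. The turning moment rose from about 0.38 to 0.70 N m and held there. By my estimate that is at most 0.1 turn past first touch.
- **Closing:** I pushed the lever back over onto its closed stop (38 N with no further travel), then drew the arm clear.

**Last checks:**
- The lever tip's top edge is at 0.200 m, against 0.198 m expected at the stop. It stood at 0.207 m before I started.
- The long edges and one end of the board are within 0.5 mm of where they were. The other end read 2.5 mm different in one camera but unchanged in the other, so I take that as noise.
- The tool reads about 1 N or less of contact force.
- The jar and screwdriver look undisturbed. The tape measure is only partly in the last picture, and I did not measure any of the three.

**What was off:**
- The clamping force cannot be measured directly, so I judged it only from the nut's moment and angle.
- The tool had tilted about 10° by the end of the pushing.
- One wrist-camera depth reading was about 9 mm off, so I did not use it.

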